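Start the cure: shut the light-curing unit and press start

ROBOT

A 6-joint arm with a two-finger parallel gripper is mounted at the origin on the work surface. World frame = base frame: x ahead of the robot, y to its left, z up, the work surface at z = 0. Lengths are in m, angles in rad, forces in N, time in s.
With the tool pointing down it reaches from about 0.35 to 0.775 m from the base axis. Payload 5.5 kg.
Tool frame: the origin (TCP) lies midway between the tips of the shut fingers; the grasp point (between the pads) lies 19 mm behind it; x points along the fingers, z is the direction in which the jaws open and shut, and the axes are right-handed (so a half turn about x gives the same grasp; the last joint's range is limited). The gripper opens to 85 mm and grips with 20 to 120 N. Pads are 22 mm wide; open, the fingers measure 114 mm over their backs; the gripper's body (76 mm by 85 mm) begins 54 mm behind the grasp point. The pads swing forward as they close: fully open they stand 13 mm farther back than shut.
Start: joints at [1.012, 0.313, 0.046, 1.304, 0, 1.431], TCP at [0.234, 0.525, 0.231] pointing down, gripper open.
Joint ranges: [-2.76, 2.76], [-0.86, 1.69], [-1.03, 1.26], [-2.2, 2.34], [-1.47, 1.5], [-3.14, 3.14]. Speed limits (rad/s): [2.57, 2.57, 3.14, 3.14, 3.14, 3.14].

INTERFACE

Orientations are given as a unit quaternion [x, y, z, w].
In Python, from rig import sense, get_image, camera_params, r gives the robot as it stands.
- The arm moves only by the tool arm_command, never from a script. Its argument "targets" is a list of rows, each a list of 5 numbers: the shift along the tool's x, y, z in m, then the turn about the tool's x in rad, then the gripper's target within -1 to 1 (shut at 1, half-way at 0, fully open at -1). In form: [[x, y, z, turn, gripper], ...]. A call has exactly 8 rows; each row shifts and turns the commanded pose from where the row before left it, along the tool's axes as they then stand; what a row does not reach is not made up. A row lasts 1/8 s, in which the tool goes at most 62.5 mm and 10.7 degrees, less where a joint would pass 70% of its speed; a pose out of reach is approached as far as the arm can. A call is refused whole if a number of a shift passes 0.0625 or a number of a turn 0.188, either way. A call with a gripper value outside its range is refused whole. The fingers move at their own pace and stop on an object; "squeeze" is the grip in N (left out, the last holds). Time passes only in rows, so rows that do not move let the fingers close, or fill a call up. It gives the time, the measured TCP pose, the force and the opening at its end, in the units of the state.
- sense(): the state, without advancing time (a new reading comes with each control period).
- get_image(name): name is "side" or "top"; returns the picture (420x560x3 uint8, red, green, blue); there is no depth.
- camera_params(name): a dict with "vfov" (degrees; the focal length in pixels is half the picture's height over the tangent of half this angle, whatever the lens; pixels are square), "cx", "cy" (the principal point, pixels), "rvec" (rotation vector, rad) and "tvec" (3), from world to camera coordinates, as OpenCV has them. Camera axes: x right, y down, z forward; pixel columns grow to the right and rows downward; lengths in m; the calibration is good to about 2 mm. A picture is of the moment at which its call begins. camera_params takes no time and is no camera call.
- r.sign_off(): hands the job in, once; it reports no verdict.
The state is a dict: "t": time; "joints": joint angles; "joint_vel": joint speeds; "joint_efforts": joint torques, N m; "tool_pos": TCP position; "tool_rot": TCP orientation; "contact_force": force on the tool from outside, world axes, zero at the start; "moment": the same for the moment, N m; "width": finger opening in m.
Only numpy, scipy, OpenCV 4.12 (cv2) and the standard library are available. Lean on these libraries where they do the work, as an engineer would, in place of code of your own. Each camera call takes 0.05 s, during which the arm holds its last target.

TASK

The impression tray on its plaster cast is in the drawer of the light-curing unit, ready to cure. Push the drawer fully home without tipping the cast, and only then press the large round start button on the sloping panel all the way down and let it come back out. Do not press the small stop button beside it, and leave the other things on the bench where they are.

Things in the scene. Friction and masses are not known exactly. Their poses are not given: they have to be found in the camera images.
- curing_unit: White light-curing unit, fixed, 280 deep (x) x 250 wide (y) x 300 high. Origin: centre of its underside; x points from its front (robot side) to its back, y left, z up. Front at x=-140: drawer low down; above it a dark panel slopes up and back at 40 deg from level, from x=-140, z=106 to x=-55, z=177; behind it an upright face (amber window) rises to z=300: no room for a vertical hand.
- drawer (a joint): How far the drawer stands out of the unit, m: 0 = fully home, at most 0.13; starts 0.07 to 0.11 open. It slides along the unit's x axis (pushing towards +x closes it) with 2 to 3 N of friction, stays where it is left and meets a firm stop at 0.
- drawer_front (a point): Middle of the flat face of the grey drawer front (faces the unit's -x; axes as the unit's), 70 above the bench. The front is 206 wide and spans 24 to 104 above the bench; along its bottom edge (24 to 36 high) a pull lip stands 13 proud. Shut, this point lies at x=-155 in the unit's frame, 15 in front of the housing.
- drawer_floor (a point): Middle of the drawer's flat inner floor, 28 mm above the bench (axes as the unit's). The inside is 176 long (x) x 188 wide, its side and back walls rise 26 mm above the floor.
- start_button (a joint): Travel of the start button, m: 0 = out, 0.006 = fully down. A spring returns it; it needs 1.5 N to start moving and 5 N fully down. It moves square to the sloping panel.
- start_button_top (a point): Centre of the top of the start button: white round cap 30 in diameter in a grey bezel 46 across, on the sloping panel's right half seen from the front (unit's y=-60); the larger of the two buttons. Released, the cap stands 10 above its bezel, fully down 4. Its z axis points square out of the panel (40 deg from vertical, towards the front), y along the row to the left. Moves with the cap.
- stop_button (a joint): Travel of the stop button, m: 0 = out, 0.006 = fully down (4 N). Not to be pressed.
- stop_button_top (a point): Centre of the top of the stop button: white round cap 18 in diameter in a grey bezel 34 across, 82 to the left of the start button in the same row. Axes as the start button's. Farther left (unit's y=85) is a round grey time dial 34 across, 14 high.
- cast: Cream plaster dental cast, loose, 56 x 60 mm, carrying a pale resin impression tray with a stub handle; 43 mm high, about 0.14 kg. It stands in the drawer. Origin: centre of its underside; z up.
- bare_cast: Another plaster dental cast with teeth, 56 x 60 x 31 mm, loose, far left. Origin: centre of its underside.
- liquid_bottle: Amber glass bottle, 46 diameter, 105 high, loose, near the unit's front left corner. Origin: centre of its underside.
- powder_jar: White jar, 58 diameter, 68 high, loose, far left. Origin: centre of its underside.
- wax_knife: Thin wax knife with wooden handle and steel blade, 172 long, 17 thick, lying on the bench in front of the control box. Origin: middle of its underside.
- mixing_bowl: Black rubber mixing bowl, 110 diameter, 62 high, loose, far right. Origin: centre of its underside.
- articulator: Metal articulator with two mounted plaster casts, about 100 x 75 x 130 high, loose, far right. Origin: centre of its underside.
- control_box: Grey handpiece control box, fixed, 200 x 150 x 135 high with the handpiece on top, standing beside the unit (to its left or right). Origin: centre of its underside.
Things that resemble listed ones, but are neither listed nor needed, are in the scene too. Leave any green look-alike of the cast alone.

How it is judged:
By the outcome, as a careful person would: the job done as asked, in the order asked, and still so for the second after the job is handed in, with the robot touching nothing.
It also fails if it takes over 40 s, if anything falls off the work surface, if the arm or the gripper's body presses on something with over 40 N, if the wrist force passes 120 N, or if a joint passes its speed limit or range.

## Working session

There is one attempt and no reset: what is moved stays moved. The work goes in short steps, Python scripts to look and compute and a tool call to move; the robot and the scene stay as the last step left them, time stands still between calls to the robot, and variables do not carry over. Pictures are saved under pics/ and viewed, and the job is handed in when it is done.

Besides the shell and the picture viewer there is one more tool, called as name(argument=value, ...) on one line, values as JSON. arm_command: Moves the arm, as the interface text tells. Its arguments: {"type":"object","properties":{"targets":{"type":"array"},"squeeze":{"type":"number"}},"required":["targets"]}

```bash
mkdir -p pics; cat > h.py <<'E'
import numpy as np, cv2
from rig import sense,get_image,camera_params,r
def cam(n):
    p=camera_params(n); R,_=cv2.Rodrigues(np.array(p['rvec'],float)); t=np.array(p['tvec'],float).ravel()
    f=210/np.tan(np.radians(p['vfov'])/2); return R,t,f,p['cx'],p['cy']
def ray(n,u,v):
    R,t,f,cx,cy=cam(n); d=R.T@np.array([(u-cx)/f,(v-cy)/f,1]); return -R.T@t,d/np.linalg.norm(d)
def onz(n,u,v,z):
    o,d=ray(n,u,v); return o+d*(z-o[2])/d[2]
def proj(n,X):
    R,t,f,cx,cy=cam(n); c=R@np.array(X,float)+t; return np.array([f*c[0]/c[2]+cx,f*c[1]/c[2]+cy])
def tri(a,b):
    A=[];B=[]
    o1,d1=ray('side',*a);o2,d2=ray('top',*b)
    s=np.linalg.lstsq(np.c_[d1,-d2],o2-o1,rcond=None)[0]
    p,q=o1+s[0]*d1,o2+s[1]*d2
    return (p+q)/2,np.linalg.norm(p-q)
def shot(n,name):
    im=get_image(n); cv2.imwrite(f'pics/{name}.png',im[:,:,::-1]); return im
def crop(im,u0,v0,u1,v1,k,name):
    c=cv2.resize(im[v0:v1,u0:u1],None,fx=k,fy=k,interpolation=cv2.INTER_CUBIC); cv2.imwrite(f'pics/{name}.png',c[:,:,::-1])
E
python3 - <<'E'
from h import *
for n in('side','top'):
    print(camera_params(n)); shot(n,n+'0')
s=sense();print({k:np.round(v,3) for k,v in s.items()})
E
```

```text
{'vfov': 45.40996446495404, 'cx': 276.961696398828, 'cy': 210.81251764366587, 'rvec': array([ 0.06844909, -2.68434836,  1.5694127 ]), 'tvec': array([0.55200067, 0.11064119, 1.70148597])}
{'vfov': 52.73280300066142, 'cx': 278.7665907705413, 'cy': 217.56238815014638, 'rvec': array([ 2.16301634, -2.22242346,  0.05775878]), 'tvec': array([0.01053185, 0.55865039, 1.47411171])}
{'t': np.float64(0.1), 'joints': array([1.012, 0.314, 0.045, 1.304, 0.   , 1.431]), 'joint_vel': array([-0.001,  0.   ,  0.003,  0.   ,  0.001,  0.   ]), 'joint_efforts': array([ 3.0000e-03, -4.8173e+01,  2.9924e+01,  1.3000e-02, -0.0000e+00,
       -0.0000e+00]), 'tool_pos': array([0.234, 0.525, 0.231]), 'tool_rot': array([-0.385,  0.594,  0.385,  0.592]), 'contact_force': array([ 0.16 , -0.785, -0.011]), 'moment': array([-0.002, -0.004,  0.004]), 'width': np.float64(0.085)}
```

View pics/side0.png

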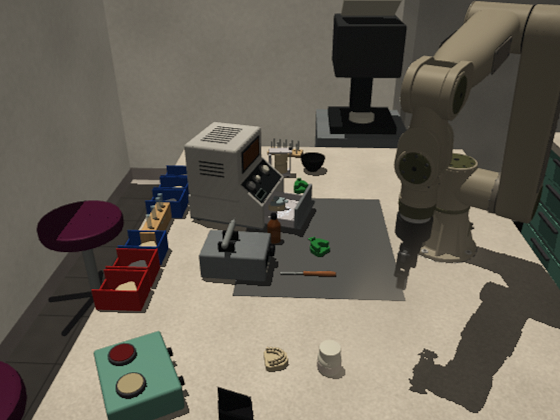

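View pics/top0.png

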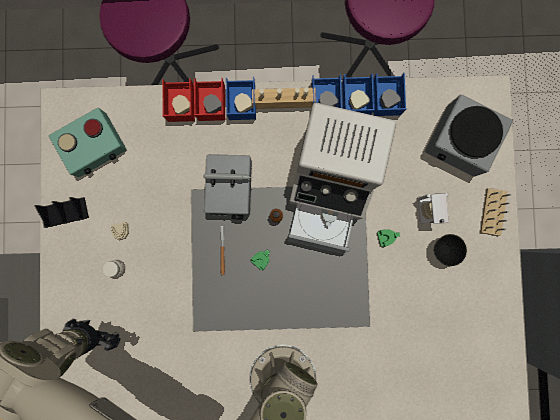

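Side: the unit is near (225,175), with its drawer at (295,210), the control box at (238,255) and green look-alikes at (319,246) and (301,186). Top: the unit is at (340,150), the drawer at (320,230), the bottle at (275,216) and the control box at (228,187). Next I'll enlarge the panel and drawer.

```bash
python3 - <<'E'
from h import *
a=cv2.imread('pics/top0.png')[:,:,::-1];b=cv2.imread('pics/side0.png')[:,:,::-1]
crop(a,270,90,410,260,4,'topc0'[:]) ; crop(a,280,165,380,260,6,'topc1')
crop(b,180,110,330,250,5,'sidec0')
E
```

```text
(no output)
```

View pics/topc1.png

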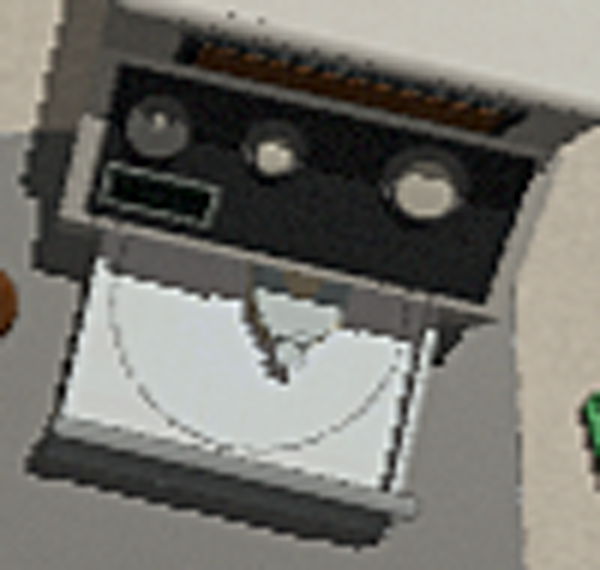

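View pics/sidec0.png

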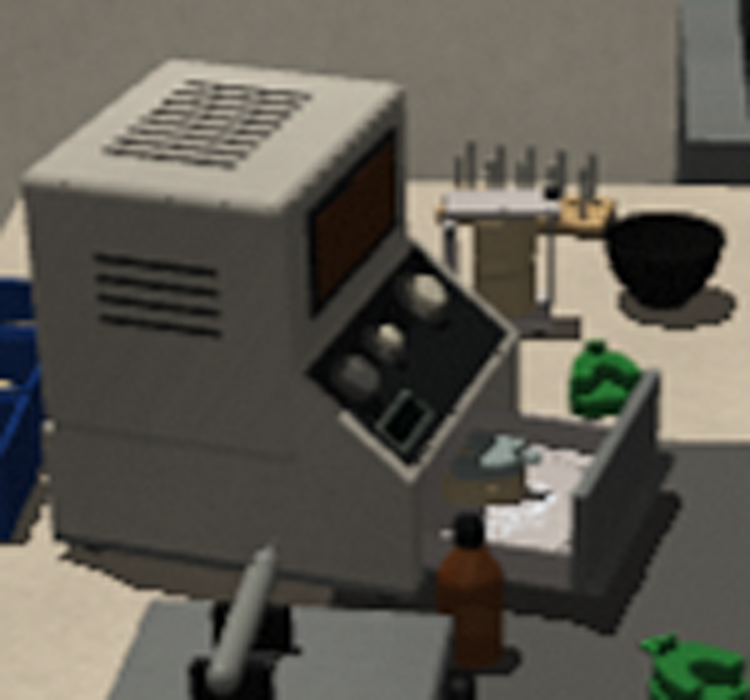

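Two white caps in the panel row: the one at top (350.7,197) / side (265,169) is large and rightmost, so it is the start button. The smaller one at (325.7,190.8) / (257.6,178) is the stop button. The grey disc at (306,186) is the dial. The cast with its tray is in the drawer at top (328,221) / side (280,205).

```bash
python3 - <<'E'
from h import *
a=cv2.imread('pics/top0.png');b=cv2.imread('pics/side0.png')
def blob(im,u,v,rad,name,thr=120):
    g=im.min(2); m=np.zeros_like(g); u0,v0=int(u-rad),int(v-rad)
    sub=(g[v0:v0+2*rad+1,u0:u0+2*rad+1]>thr).astype(np.uint8)
    n,l,st,c=cv2.connectedComponentsWithStats(sub)
    i=1+np.argmax(st[1:,4]); p=c[i]+[u0,v0]; print(name,p.round(2),st[i]); return p
P={}
for nm,s,t in(('start',(265.4,169),(350.7,197)),('stop',(257.6,178.4),(325.7,190.8))):
    ps=blob(b,*s,6,nm+' s',90); pt=blob(a,*t,6,nm+' t',100)
    P[nm]=tri(ps,pt); print(nm,P[nm])
d=P['stop'][0]-P['start'][0]; print('sep',np.linalg.norm(d),d,'yaw from row',np.degrees(np.arctan2(-d[0],d[1])))
print('dial',tri((251.6,185.6),(306.3,185.8)))
# drawer front top edge, outer, top view z=.104
g=a.astype(int)
for (u,v) in((285.0,237.5),(288.8,236.5),(349,250.5),(345,256)): print((u,v),onz('top',u,v,.104).round(3))
E
```

```text
start s [265.21 167.38] [ 4  2  6  6 24]
start t [350.17 197.19] [ 2  3 10  7 53]
start (array([ 0.60853214, -0.23270681,  0.16475624]), np.float64(0.0010562077454073534))
stop s [257.2 176.1] [ 5  3  4  3 10]
stop t [325.05 190.71] [ 4  5  6  5 21]
stop (array([ 0.63116282, -0.15367295,  0.16622453]), np.float64(0.0010174165148408264))
sep 0.08222320336884924 [0.02263068 0.07903386 0.00146829] yaw from row -15.978620125074114
dial (array([ 0.64762936, -0.09545152,  0.15739305]), np.float64(0.0048711887203107904))
(285.0, 237.5) [ 0.488 -0.023  0.104]
(288.8, 236.5) [ 0.49  -0.036  0.104]
(349, 250.5) [ 0.439 -0.233  0.104]
(345, 256) [ 0.421 -0.219  0.104]
```

View pics/topc0.png

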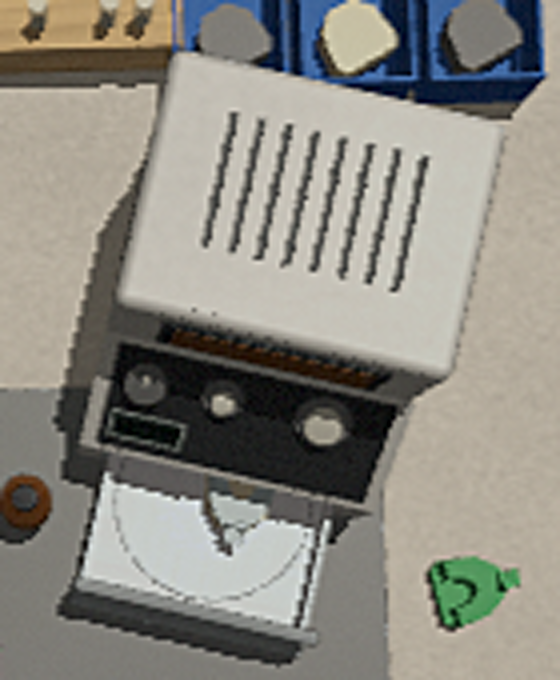

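```bash
python3 - <<'E'
from h import *
a=cv2.imread('pics/top0.png')
m=((a.min(2)>120)).astype(np.uint8); mm=np.zeros_like(m); mm[98:195,292:402]=m[98:195,292:402]
# roof: fit edges by quads
pts=[(300,165.5),(381.5,185),(395,121),(314,104)]
W=[onz('top',u,v,.3)[:2] for u,v in pts]
for w in W: print(np.round(w,3))
W=np.array(W)
print('widths',np.linalg.norm(W[0]-W[1]),np.linalg.norm(W[2]-W[3]),'depth',np.linalg.norm(W[0]-W[3]),np.linalg.norm(W[1]-W[2]))
ang=lambda d:np.degrees(np.arctan2(d[1],d[0]))
print('yaw',ang(W[0]-W[1])-90,ang(W[3]-W[2])-90,ang(W[3]-W[0]),ang(W[2]-W[1]))
for yaw in(-14,-15,-16):
    y=np.radians(yaw);R=np.array([[np.cos(y),-np.sin(y)],[np.sin(y),np.cos(y)]])
    O=W.mean(0)-R@[.0425,0]
    print(yaw,O,'start',R.T@(np.array([.6085,-.2327])-O),'stop',R.T@(np.array([.6312,-.1537])-O),'front corners',R.T@(np.array([.488,-.023])-O),R.T@(np.array([.439,-.233])-O))
E
```

```text
[ 0.691 -0.07 ]
[ 0.628 -0.3  ]
[ 0.812 -0.347]
[ 0.868 -0.115]
widths 0.2389846075048578 0.2379606572128267 depth 0.18339807496420085 0.1896311635463985
yaw -15.14568117897143 -13.648638395071089 -14.419631096174077 -14.109537979240445
-14 [ 0.7085882  -0.19770115] start [-0.08864817 -0.05817276] stop [-0.08573429  0.02397223] front corners [-0.25629982  0.11614666] [-0.25304072 -0.09946961]
-15 [ 0.70877392 -0.19698302] start [-0.08761294 -0.06045275] stop [-0.08613313  0.02173058] front corners [-0.25828136  0.1109142 ] [-0.25125972 -0.10461236]
-16 [ 0.70897215 -0.19626824] start [-0.08653808 -0.06271433] stop [-0.08649279  0.01948231] front corners [-0.26017126  0.10564795] [-0.24938924 -0.10972324]
```

```bash
cat >> h.py <<'E'
from scipy.spatial.transform import Rotation as Ro
YAW=np.radians(-14.8); U=np.array([np.cos(YAW),np.sin(YAW),0]); V=np.array([-U[1],U[0],0]); O=np.array([.7087,-.1971,0])
def loc(p): d=np.array(p)-O; return np.array([d@U,d@V,d[2]])
def wor(l): return O+l[0]*U+l[1]*V+np.array([0,0,l[2]])
def st():
    s=sense(); M=Ro.from_quat(s['tool_rot']).as_matrix(); return s,M
def rel(l):
    s,M=st(); return M.T@(wor(l)-s['tool_pos'])
def rep():
    s,M=st(); print('t',round(s['t'],2),'loc',loc(s['tool_pos']).round(4),'F',[round(float(s['contact_force']@a),2) for a in(U,V,np.array([0,0,1]))],'w',round(s['width'],4),'j',np.round(s['joints'],2)); print('tool y in unit',(M[:,1]@U).round(3),(M[:,1]@V).round(3),'z',(M[:,2]@U).round(3),(M[:,2]@V).round(3),'x',M[:,0].round(3))
E
python3 - <<'E'
from h import *
rep(); s,M=st()
for sg in(1,-1):
    y=M.T@(sg*U); print(sg,'turn',np.arctan2(y[2],y[1]))
print(wor([-.31,0,.231]),rel([-.31,0,.231]))
E
```

```text
t 0.1 loc [-0.6438  0.5767  0.2305] F [0.36, -0.72, -0.01] w 0.0854 j [1.01 0.31 0.05 1.3  0.   1.43]
tool y in unit -0.987 0.16 z 0.16 0.987 x [-0.001 -0.001 -1.   ]
1 turn 2.981106257291122
-1 turn -0.16048639629867098
[ 0.40898475 -0.11791182  0.231     ] [ 2.34245836e-04 -4.21651373e-01 -5.15951101e-01]
```

arm_command(targets=[[0, 0, 0, -0.16, 1], [0, -0.04, -0.045, 0, 1], [0, -0.04, -0.045, 0, 1], [0, -0.04, -0.045, 0, 1], [0, -0.04, -0.045, 0, 1], [0, -0.04, -0.045, 0, 1], [0, -0.04, -0.045, 0, 1], [0, -0.04, -0.045, 0, 1]], squeeze=40)

```text
t: 1.1
tool_pos: [0.4243, 0.1474, 0.2312]
tool_rot: [-0.431, 0.56, 0.431, 0.56]
contact_force: [1.4, 0.1, 0.2]
width: 0.0002
```

```bash
python3 - <<'E'
from h import *
rep(); print(rel([-.31,0,.231]))
E
```

```text
t 1.1 loc [-0.3629  0.2604  0.2312] F [1.3, 0.39, 0.23] w 0.0002 j [ 0.16  0.07 -0.26  1.24  0.    0.41]
tool y in unit -1.0 0.0 z 0.0 1.0 x [ 0.  0. -1.]
[ 1.01898463e-04 -5.30415181e-02 -2.60367499e-01]
```

arm_command(targets=[[0, -0.011, -0.052, 0, 1], [0, -0.011, -0.052, 0, 1], [0, -0.011, -0.052, 0, 1], [0, -0.01, -0.052, 0, 1], [0, -0.01, -0.052, 0, 1], [0.053, 0, 0, 0, 1], [0.053, 0, 0, 0, 1], [0.053, 0, 0, 0, 1]])

```text
t: 2.1
tool_pos: [0.4084, -0.116, 0.0707]
tool_rot: [-0.431, 0.56, 0.431, 0.561]
contact_force: [0.9, -0.9, -0.6]
width: 0.0001
```

```bash
python3 - <<'E'
from h import *
rep(); a=shot('side','side1'); b=shot('top','top1'); crop(a,180,110,420,290,3,'side1c'); crop(b,240,90,400,330,2.5,'top1c')
E
```

```text
t 2.1 loc [-0.3111  0.0017  0.0707] F [1.12, -0.59, -0.58] w 0.0001 j [-0.47  0.15 -0.59  0.83  0.   -0.21]
tool y in unit -1.0 0.001 z 0.001 1.0 x [ 0.001 -0.    -1.   ]
```

View pics/side1c.png

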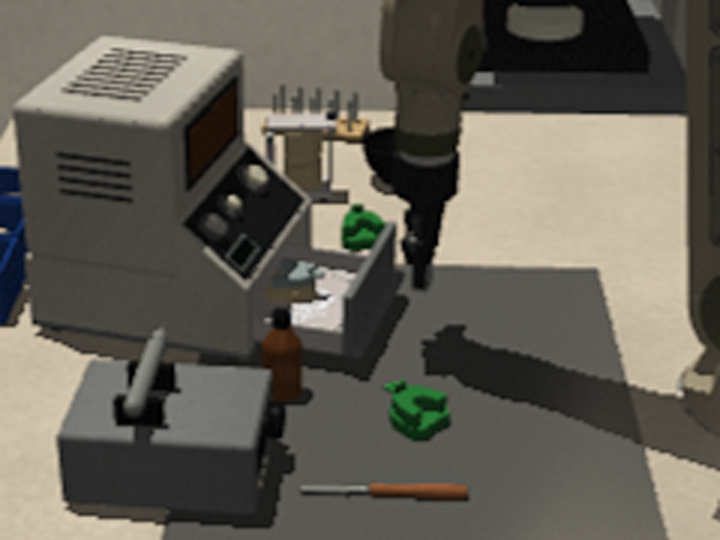

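View pics/top1c.png

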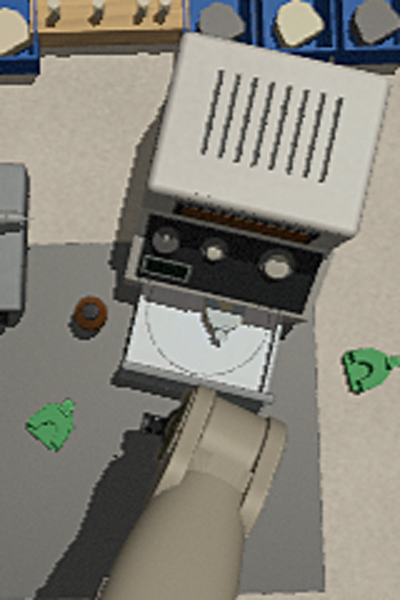

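```bash
python3 - <<'E'
from h import *
a=cv2.imread('pics/side1.png')[:,:,::-1]; crop(a,290,120,350,210,6,'g1')
b=cv2.imread('pics/top1.png')[:,:,::-1]; crop(b,280,230,360,290,7,'g2')
s,M=st()
for h in(0,.073,.1,.15,.2):
    for d in(-.04,0,.04): print(h,d,proj('side',s['tool_pos']+[0,0,h]+d*U).round(0),proj('side',s['tool_pos']+[0,0,h]+d*V).round(0))
E
```

```text
0 -0.04 [331. 209.] [323. 202.]
0 0 [320. 207.] [320. 207.]
0 0.04 [309. 206.] [318. 212.]
0.073 -0.04 [332. 190.] [324. 184.]
0.073 0 [321. 189.] [321. 189.]
0.073 0.04 [310. 187.] [318. 194.]
0.1 -0.04 [333. 183.] [324. 177.]
0.1 0 [321. 182.] [321. 182.]
0.1 0.04 [310. 180.] [319. 187.]
0.15 -0.04 [334. 170.] [325. 164.]
0.15 0 [322. 169.] [322. 169.]
0.15 0.04 [311. 167.] [319. 174.]
0.2 -0.04 [334. 157.] [325. 151.]
0.2 0 [323. 155.] [323. 155.]
0.2 0.04 [311. 154.] [320. 160.]
```

View pics/g1.png

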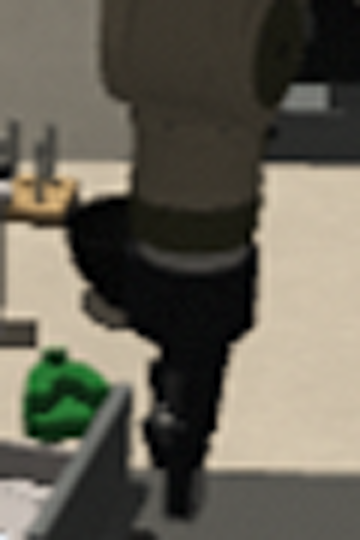

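View pics/g2.png

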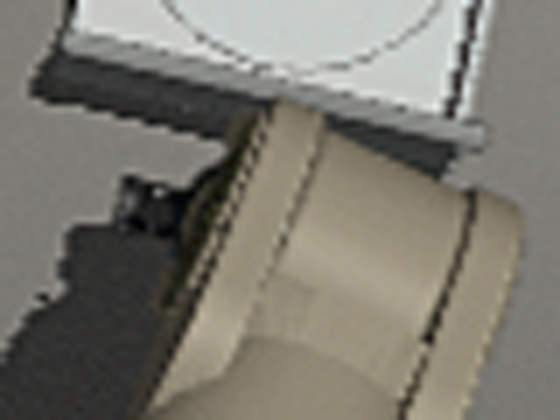

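The side crop shows a wrist-camera bracket sticking about 75 mm out towards the unit, roughly 0.13–0.2 m above the fingertips. It clears the panel for the push, but I'll turn the hand half round before pressing the button. I'll push slowly.

arm_command(targets=[[0, -0.015, 0, 0, 1], [0, -0.012, 0, 0, 1], [0, -0.006, 0, 0, 1], [0, -0.006, 0, 0, 1], [0, -0.006, 0, 0, 1], [0, -0.008, 0, 0, 1], [0, -0.008, 0, 0, 1], [0, -0.008, 0, 0, 1]])

```text
t: 3.2
tool_pos: [0.4756, -0.1333, 0.0722]
tool_rot: [-0.431, 0.56, 0.432, 0.56]
contact_force: [-1.9, 2.0, 1.0]
width: -0.0002
```

```bash
python3 - <<'E'
from h import *
rep()
E
```

```text
t 3.2 loc [-0.2417  0.0022  0.0722] F [-2.32, 1.45, 0.96] w -0.0002 j [-0.44  0.27 -0.43  0.87  0.   -0.18]
tool y in unit -1.0 0.0 z 0.0 1.0 x [-0.     0.001 -1.   ]
```

Contact at about the friction force. Remaining travel to home is about 75 mm (TCP to −0.166).

arm_command(targets=[[0, -0.008, 0, 0, 1], [0, -0.008, 0, 0, 1], [0, -0.008, 0, 0, 1], [0, -0.008, 0, 0, 1], [0, -0.008, 0, 0, 1], [0, -0.008, 0, 0, 1], [0, -0.008, 0, 0, 1], [0, -0.006, 0, 0, 1]])

```text
t: 4.2
tool_pos: [0.5357, -0.1494, 0.0722]
tool_rot: [-0.431, 0.56, 0.431, 0.56]
contact_force: [-1.8, 2.7, 0.2]
width: 0.0003
```

```bash
python3 - <<'E'
from h import *
rep(); a=shot('side','side2'); b=shot('top','top2'); crop(a,180,110,350,250,4,'side2c'); crop(b,270,140,390,260,5,'top2c')
E
```

```text
t 4.2 loc [-0.1794  0.0019  0.0722] F [-2.49, 2.18, 0.23] w 0.0003 j [-0.42  0.38 -0.27  0.92  0.   -0.16]
tool y in unit -1.0 0.001 z 0.001 1.0 x [-0.  0. -1.]
```

View pics/side2c.png

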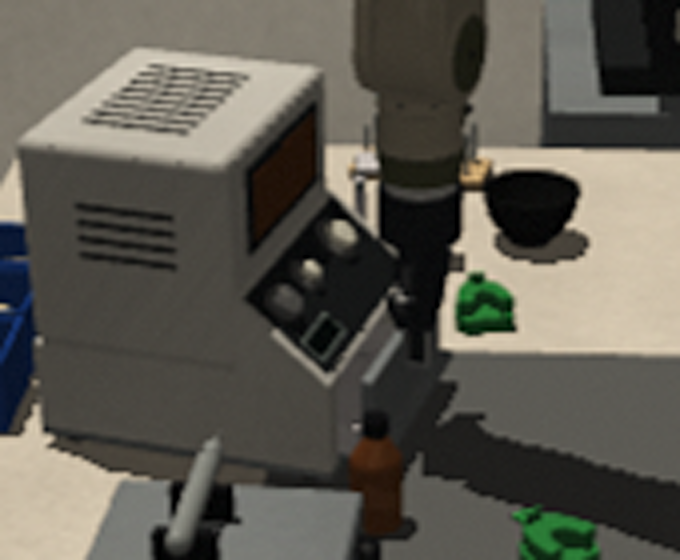

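View pics/top2c.png

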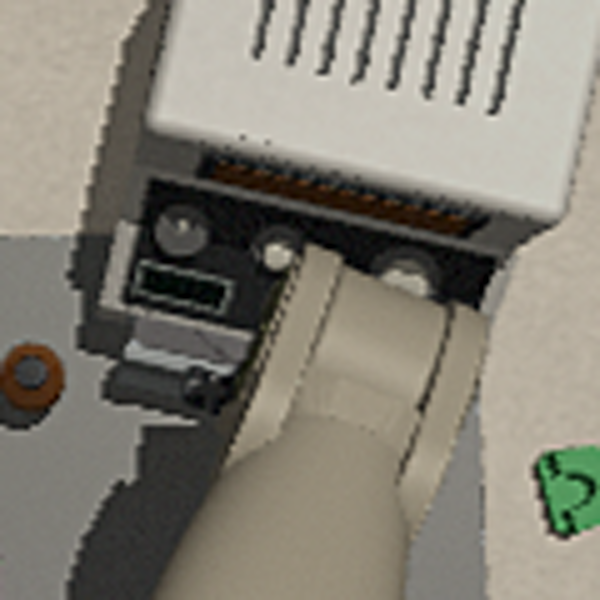

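The apparent bracket was the black mixing bowl in the background, so no turn is needed. The gripper body measures about 76 mm along the unit's x. The drawer is about 13 mm from home, and I'll finish gently.

arm_command(targets=[[0, -0.004, 0, 0, 1], [0, -0.003, 0, 0, 1], [0, -0.002, 0, 0, 1], [0, -0.002, 0, 0, 1], [0, -0.001, 0, 0, 1], [0, -0.001, 0, 0, 1], [0, 0, 0, 0, 1], [0, 0, 0, 0, 1]])

```text
t: 5.3
tool_pos: [0.548, -0.1525, 0.0722]
tool_rot: [-0.431, 0.56, 0.431, 0.56]
contact_force: [-1.2, -0.5, -0.4]
width: 0.0001
```

```bash
python3 - <<'E'
from h import *
rep()
E
```

```text
t 5.3 loc [-0.1668  0.002   0.0722] F [-1.04, -0.8, -0.42] w 0.0001 j [-0.41  0.4  -0.24  0.93  0.   -0.15]
tool y in unit -1.0 0.0 z 0.0 1.0 x [ 0.  0. -1.]
```

arm_command(targets=[[0, -0.001, 0, 0, 1], [0, -0.001, 0, 0, 1], [0, -0.001, 0, 0, 1], [0, -0.001, 0, 0, 1], [0, 0, 0, 0, 1], [0, 0, 0, 0, 1], [0, 0, 0, 0, 1], [0, 0, 0, 0, 1]])

```text
t: 6.3
tool_pos: [0.5519, -0.1536, 0.0723]
tool_rot: [-0.431, 0.56, 0.431, 0.56]
contact_force: [0.1, 0.0, -0.8]
width: 0.0
```

```bash
python3 - <<'E'
from h import *
rep()
E
```

```text
t 6.3 loc [-0.1627  0.002   0.0723] F [0.11, 0.08, -0.82] w 0.0 j [-0.41  0.4  -0.23  0.94  0.   -0.15]
tool y in unit -1.0 0.0 z 0.0 1.0 x [ 0.  0. -1.]
```

arm_command(targets=[[0, -0.001, 0, 0, 1], [0, -0.001, 0, 0, 1], [0, -0.001, 0, 0, 1], [0, -0.001, 0, 0, 1], [0, 0, 0, 0, 1], [0, 0, 0, 0, 1], [0, 0, 0, 0, 1], [0, 0, 0, 0, 1]])

```text
t: 7.3
tool_pos: [0.5521, -0.1536, 0.0723]
tool_rot: [-0.43, 0.562, 0.433, 0.559]
contact_force: [-11.0, 1.8, 8.5]
width: -0.0003
```

```bash
python3 - <<'E'
from h import *
rep()
E
```

```text
t 7.3 loc [-0.1625  0.002   0.0723] F [-11.07, -1.02, 8.51] w -0.0003 j [-0.41  0.41 -0.22  0.95 -0.   -0.15]
tool y in unit -1.0 0.001 z 0.001 1.0 x [-0.006  0.001 -1.   ]
```

Firm stop at about 11 N with no further motion. The upward force of 8.5 N is odd, so I'll back off and check that the drawer really is home.

arm_command(targets=[[0, 0.004, 0, 0, 1], [0, 0.02, 0, 0, 1], [0, 0.03, 0, 0, 1], [-0.04, 0.04, 0, 0, 1], [-0.06, 0, 0.005, 0, 1], [-0.05, 0, -0.055, 0, 1], [0, 0, -0.06, 0, 1], [0, 0, -0.06, 0, 1]])

```text
t: 8.3
tool_pos: [0.4243, -0.2888, 0.216]
tool_rot: [-0.433, 0.56, 0.43, 0.56]
contact_force: [1.5, -0.0, -0.3]
width: -0.0
```

```bash
python3 - <<'E'
from h import *
rep(); a=shot('side','side3'); b=shot('top','top3'); crop(a,180,110,350,250,4,'side3c'); crop(b,280,150,390,250,6,'top3c')
E
```

```text
t 8.3 loc [-0.2516 -0.1613  0.216 ] F [1.43, 0.36, -0.34] w -0.0 j [-0.75  0.19 -0.15  1.22  0.   -0.5 ]
tool y in unit -1.0 -0.001 z -0.001 1.0 x [ 0.004 -0.003 -1.   ]
```

View pics/side3c.png

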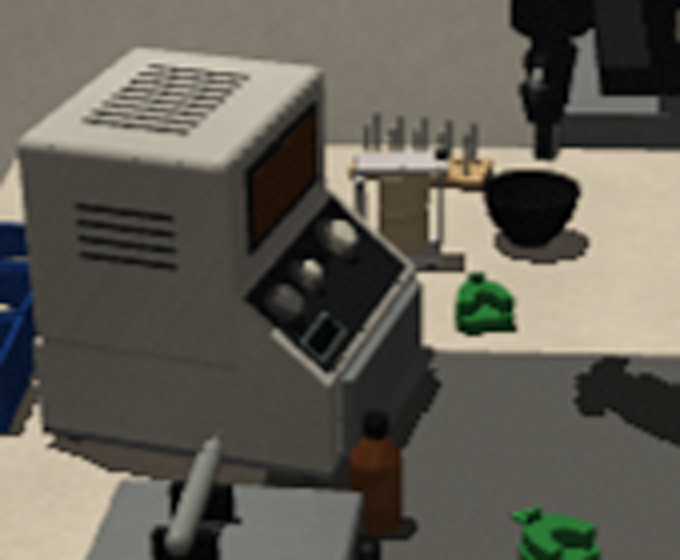

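View pics/top3c.png

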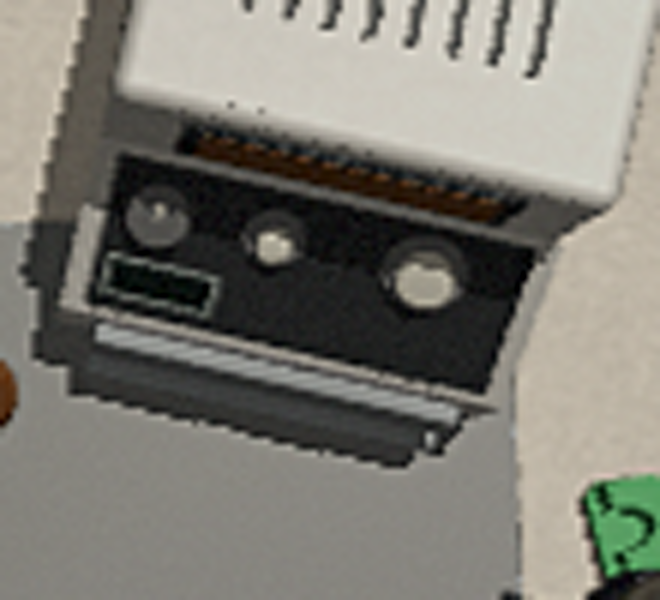

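```bash
python3 - <<'E'
from h import *
b=cv2.imread('pics/top3.png')
for u in(305,320,335,345):
    print(u,[(v,int(b[v,u].mean())) for v in range(200,222)])
E
```

```text
305 [(200, 98), (201, 33), (202, 14), (203, 133), (204, 131), (205, 71), (206, 150), (207, 144), (208, 141), (209, 51), (210, 38), (211, 53), (212, 57), (213, 64), (214, 57), (215, 51), (216, 49), (217, 43), (218, 33), (219, 144), (220, 136), (221, 133)]
320 [(200, 35), (201, 33), (202, 33), (203, 28), (204, 29), (205, 25), (206, 64), (207, 151), (208, 99), (209, 113), (210, 150), (211, 143), (212, 102), (213, 41), (214, 45), (215, 61), (216, 62), (217, 63), (218, 53), (219, 52), (220, 51), (221, 36)]
335 [(200, 34), (201, 29), (202, 34), (203, 34), (204, 30), (205, 37), (206, 29), (207, 36), (208, 28), (209, 16), (210, 131), (211, 132), (212, 73), (213, 146), (214, 140), (215, 136), (216, 49), (217, 41), (218, 55), (219, 60), (220, 63), (221, 60)]
345 [(200, 13), (201, 20), (202, 36), (203, 34), (204, 32), (205, 31), (206, 36), (207, 30), (208, 34), (209, 31), (210, 36), (211, 19), (212, 79), (213, 149), (214, 86), (215, 125), (216, 143), (217, 144), (218, 77), (219, 43), (220, 46), (221, 59)]
```

```bash
python3 - <<'E'
from h import *
for n,ps,z in(('face',[(305,208.5),(320,212.2),(335,215.5),(345,218)],.104),('housing',[(305,205),(320,208.3),(335,212),(345,214.2)],.106),('open face',[(288.8,236.5),(285,237.5),(349,250.5)],.104)):
    print(n,[loc(onz('top',*p,z)).round(4)[:2].tolist() for p in ps])
E
```

```text
face [[-0.1497, 0.0689], [-0.1503, 0.0178], [-0.1496, -0.0329], [-0.1501, -0.0669]]
housing [[-0.1386, 0.0716], [-0.1379, 0.0209], [-0.1385, -0.0301], [-0.138, -0.0638]]
open face [[-0.2521, 0.0999], [-0.2582, 0.1114], [-0.2515, -0.1033]]
```

Drawer home is confirmed two ways. The face is at −0.150 by camera and −0.1515 by the fingertips, about 12–15 mm ahead of the housing edge at −0.1385. My unit origin is about 3 mm off, which doesn't matter for the press. Next I move above the start button.

arm_command(targets=[[0, -0.02, 0.02, 0, 1], [0, -0.025, 0.02, 0, 1], [0, -0.025, 0.02, 0, 1], [0, -0.025, 0.02, 0, 1], [0.005, -0.025, 0.021, 0, 1], [0.01, -0.029, 0, 0, 1], [0.01, 0, 0, 0, 1], [0, 0, 0, 0, 1]])

```text
t: 9.4
tool_pos: [0.5925, -0.2261, 0.188]
tool_rot: [-0.431, 0.561, 0.432, 0.56]
contact_force: [-0.4, -0.2, 1.0]
width: 0.0003
```

```bash
python3 - <<'E'
from h import *
rep(); print(rel([-.103,-.0605,.1616])); a=shot('side','side4'); b=shot('top','top4'); crop(a,180,90,350,230,4,'side4c'); crop(b,280,130,390,230,6,'top4c')
s,M=st(); print(proj('side',s['tool_pos']),proj('side',s['tool_pos']+.011*U))
E
```

```text
t 9.4 loc [-0.105  -0.0577  0.188 ] F [-0.33, -0.33, 0.96] w 0.0003 j [-0.49  0.45  0.13  1.26  0.   -0.23]
tool y in unit -1.0 0.0 z 0.0 1.0 x [-0.002  0.001 -1.   ]
[ 0.02642731 -0.00203565 -0.00284125]
[269.16488614 161.92909098] [266.31883606 161.56780382]
```

View pics/side4c.png

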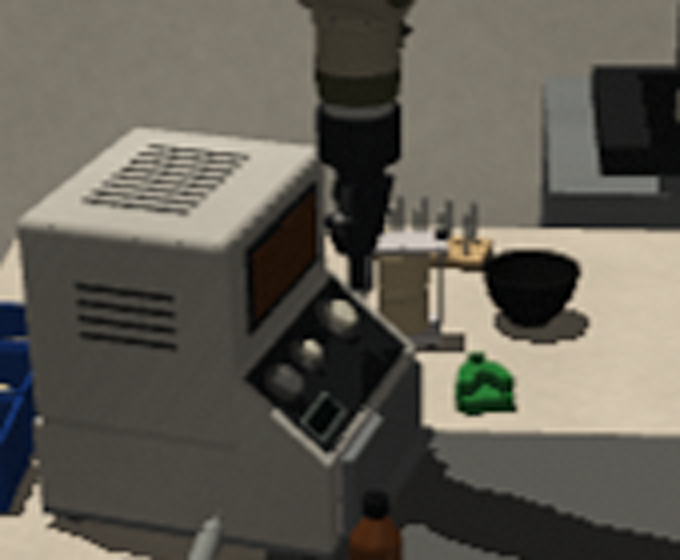

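View pics/top4c.png

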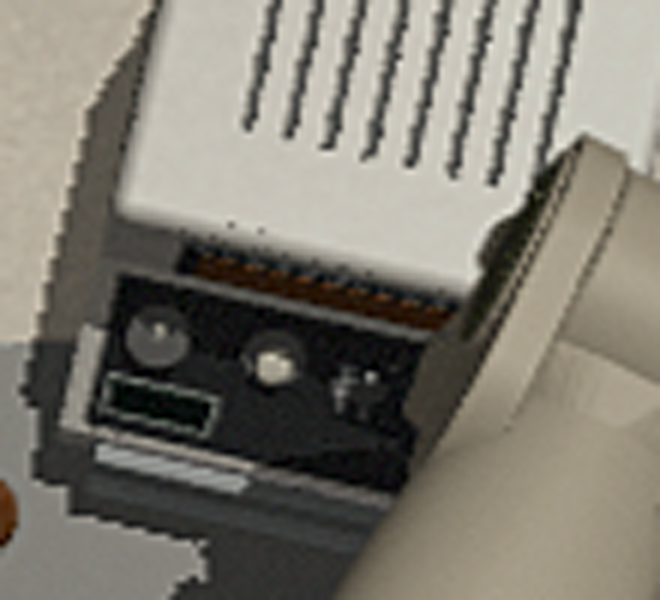

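Side view: the fingertip at (270,162) is just in front of and above the start cap at (265,169), clear of the upright face. I'll descend to just above the cap.

arm_command(targets=[[0.01, -0.002, -0.003, 0, 1], [0.005, 0, 0, 0, 1], [0.003, 0, 0, 0, 1], [0.002, 0, 0, 0, 1], [0.002, 0, 0, 0, 1], [0.001, 0, 0, 0, 1], [0, 0, 0, 0, 1], [0, 0, 0, 0, 1]])

```text
t: 10.5
tool_pos: [0.5946, -0.2304, 0.1665]
tool_rot: [-0.431, 0.56, 0.431, 0.56]
contact_force: [1.1, -0.3, 0.0]
width: -0.0002
```

```bash
python3 - <<'E'
from h import *
rep()
E
```

```text
t 10.5 loc [-0.1018 -0.0613  0.1665] F [1.12, -0.01, 0.02] w -0.0002 j [-0.5   0.46  0.1   1.21  0.   -0.24]
tool y in unit -1.0 0.0 z 0.0 1.0 x [ 0. -0. -1.]
```

arm_command(targets=[[0.001, 0, 0, 0, 1], [0.001, 0, 0, 0, 1], [0.001, 0, 0, 0, 1], [0.001, -0.001, 0, 0, 1], [0.001, -0.001, 0, 0, 1], [0, 0, 0, 0, 1], [0, 0, 0, 0, 1], [0, 0, 0, 0, 1]])

```text
t: 11.5
tool_pos: [0.5962, -0.2308, 0.1613]
tool_rot: [-0.431, 0.56, 0.431, 0.56]
contact_force: [-2.6, 0.6, 0.4]
width: -0.0002
```

```bash
python3 - <<'E'
from h import *
for i in range(1): rep()
E
```

```text
t 11.5 loc [-0.1001 -0.0613  0.1613] F [-2.68, -0.13, 0.41] w -0.0002 j [-0.49  0.46  0.1   1.2   0.   -0.24]
tool y in unit -1.0 0.0 z 0.0 1.0 x [-0.  0. -1.]
```

arm_command(targets=[[0.001, -0.001, 0, 0, 1], [0.001, -0.001, 0, 0, 1], [0.001, 0, 0, 0, 1], [0.001, -0.001, 0, 0, 1], [0, 0, 0, 0, 1], [0, 0, 0, 0, 1], [0, 0, 0, 0, 1], [0, 0, 0, 0, 1]])

```text
t: 12.5
tool_pos: [0.5993, -0.2317, 0.1574]
tool_rot: [-0.431, 0.56, 0.431, 0.56]
contact_force: [-3.1, 0.2, 3.8]
width: 0.0
```

```bash
python3 - <<'E'
from h import *
rep()
a=shot('side','side5'); crop(a,235,140,295,190,12,'side5c')
E
```

```text
t 12.5 loc [-0.0969 -0.0614  0.1574] F [-3.07, -0.57, 3.83] w 0.0 j [-0.49  0.47  0.1   1.2   0.   -0.23]
tool y in unit -1.0 0.001 z 0.001 1.0 x [ 0.  0. -1.]
```

View pics/side5c.png

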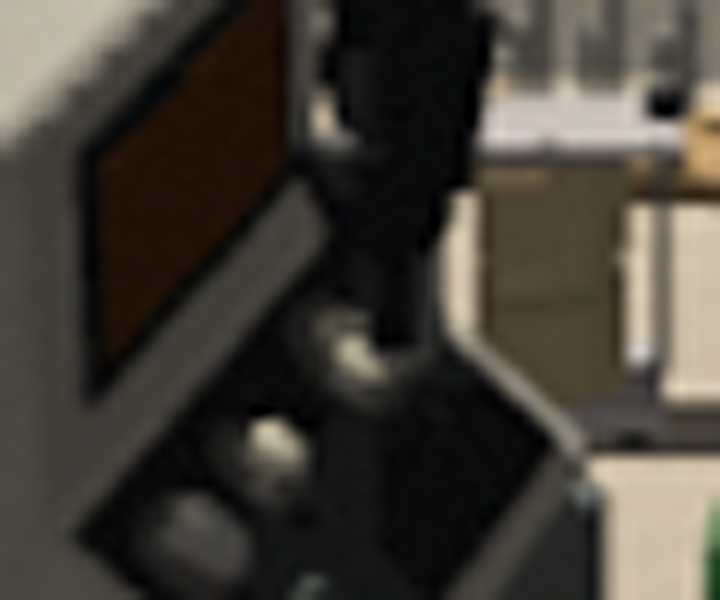

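The fingertip is on the start cap and the force is square to the panel, about 4.9 N. I'll go on until the end stop shows.

arm_command(targets=[[0.001, -0.001, 0, 0, 1], [0.001, -0.001, 0, 0, 1], [0.001, 0, 0, 0, 1], [0, 0, 0, 0, 1], [0, 0, 0, 0, 1], [0, 0, 0, 0, 1], [0, 0, 0, 0, 1], [0, 0, 0, 0, 1]])

```text
t: 13.55
tool_pos: [0.5996, -0.2318, 0.1569]
tool_rot: [-0.431, 0.561, 0.431, 0.56]
contact_force: [-11.8, 4.0, 18.4]
width: -0.0003
```

```bash
python3 - <<'E'
from h import *
rep()
E
```

```text
t 13.55 loc [-0.0966 -0.0614  0.1569] F [-12.48, 0.87, 18.36] w -0.0003 j [-0.49  0.47  0.1   1.2  -0.   -0.23]
tool y in unit -1.0 0.001 z 0.001 1.0 x [-0.001 -0.    -1.   ]
```

End stop reached: 22 N with no further travel. I'll release along the normal and move clear.

arm_command(targets=[[-0.003, 0.002, 0, 0, 1], [-0.005, 0.004, 0, 0, 1], [-0.01, 0.008, 0, 0, 1], [-0.025, 0.01, 0, 0, 1], [-0.02, 0.03, 0, 0, 1], [-0.02, 0.05, 0, 0, 1], [0, 0.05, -0.03, 0, 1], [0, 0.02, -0.055, 0, 1]])

```text
t: 14.55
tool_pos: [0.4096, -0.2684, 0.2383]
tool_rot: [-0.433, 0.559, 0.432, 0.56]
contact_force: [1.5, -0.8, -0.4]
width: -0.0
```

```bash
python3 - <<'E'
from h import *
rep()
a=shot('side','side6'); b=shot('top','top6'); crop(a,180,110,350,250,4,'side6c')
E
```

```text
t 14.55 loc [-0.2709 -0.1453  0.2383] F [1.68, -0.42, -0.44] w -0.0 j [-0.74  0.14 -0.15  1.27  0.   -0.49]
tool y in unit -1.0 -0.003 z -0.003 1.0 x [ 0.001 -0.001 -1.   ]
```

View pics/side6c.png

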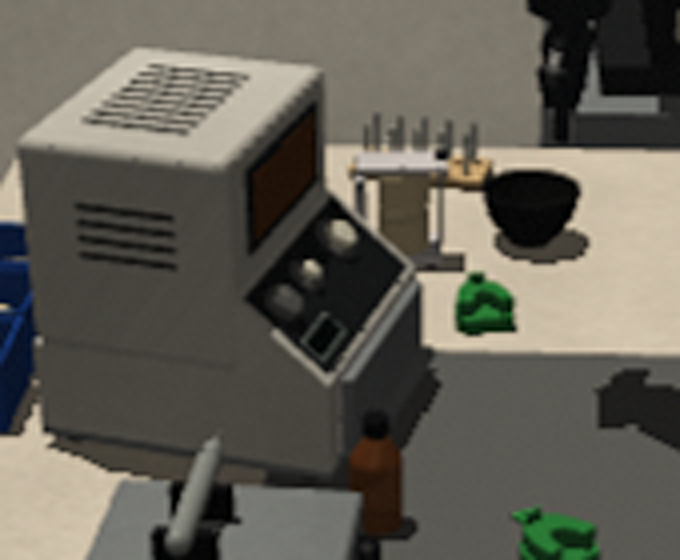

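View pics/top6.png

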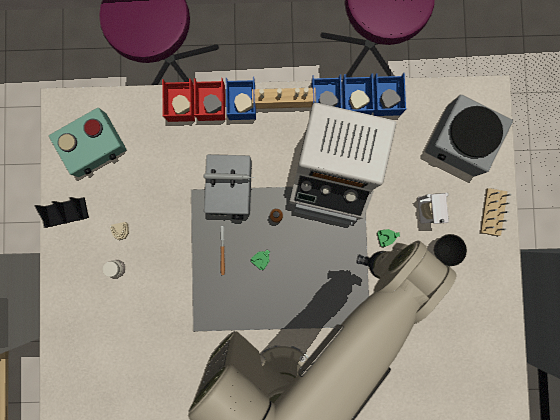

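The drawer is shut, the start cap is out again at side (265,169), and everything else is where it was.

arm_command(targets=[[0, 0, 0, 0, 1], [0, 0, 0, 0, 1], [0, 0, 0, 0, 1], [0, 0, 0, 0, 1], [0, 0, 0, 0, 1], [0, 0, 0, 0, 1], [0, 0, 0, 0, 1], [0, 0, 0, 0, 1]])

```text
t: 15.65
tool_pos: [0.4113, -0.2698, 0.2373]
tool_rot: [-0.431, 0.56, 0.431, 0.56]
contact_force: [-0.8, 0.8, 0.2]
width: 0.0001
```

```bash
python3 - <<'E'
from h import *
a=cv2.imread('pics/side3.png').astype(int);b=get_image('side')[:,:,::-1].astype(int)
print('panel diff',abs(a-b)[150:205,240:290].mean(),abs(a-b)[150:205,240:290].max())
rep(); print(r.sign_off())
E
```

```text
panel diff 0.941939393939394 7
t 15.7 loc [-0.269  -0.1463  0.2373] F [-0.01, -0.0, 0.36] w 0.0 j [-0.74  0.15 -0.15  1.27  0.   -0.49]
tool y in unit -1.0 0.001 z 0.001 1.0 x [ 0.  0. -1.]
the job is handed in; nothing more can be done
None
```

I pushed the drawer home with the shut fingers, then pressed the start button all the way down, released it and backed clear. The job was handed in at about 15.7 s.

- **Drawer:** it met a firm stop at 11 N with no further movement. The camera and the fingertip position agree on the drawer face to about 1.5 mm.
- **Start button:** the force was square to the panel, about 5 N, then rose to 22 N with no further travel. After release, the panel image matched the one from before the press (difference at noise level), so the cap is back out.
- **Everything else:** the fingers stayed well clear of the stop button, and the other items look unmoved in the last pictures.

Some checks disagreed or could not be made:
- **Drawer gap:** by camera the face stood only about 12 mm in front of the housing, not the stated 15 mm. I put this down to pixel and edge error.
- **Upward force:** there was an unexplained upward force of 8.5 N at the drawer stop, which I took to be friction.
- **Cast:** it cannot be seen inside the closed drawer. It was upright when last visible, partway through the push, and I pushed at 65 mm/s or less from contact on, slowing to 8 mm/s at the stop.

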